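Open the touch-latch stock cupboard on the stall

ROBOT

A 6-joint arm with a two-finger parallel gripper is mounted at the origin on the work surface. World frame = base frame: x ahead of the robot, y to its left, z up, the work surface at z = 0. Lengths are in mm, angles in degrees, forces in N, time in s.
With the tool pointing down it reaches from about 300 to 850 mm from the base axis. Payload 4.2 kg.
Tool frame: the origin (TCP) lies on the centre line of the jaws, within the pads' length; the fingertips stand 14 mm ahead of it and the grasp point (between the pads) lies 5 mm behind it; z points along the fingers, y is the line along which they close (so a half turn about z gives the same grasp; the last joint's range is limited). The gripper opens to 91 mm and grips with 3 to 60 N. Pads are 32 mm wide; open, the fingers measure 118 mm over their backs; the gripper's body (76 mm by 178 mm) begins 60 mm behind the grasp point.
Start: joints at [-64.63, 18.312, 89.639, -0, 72.044, -1.146], TCP at [256.717, -514.527, 227.976] pointing down, gripper open.
Joint ranges: [-177.97, 177.97], [-48.28, 115.42], [12.27, 149.76], [-77.06, 257.06], [2.81, 150.46], [-146.56, 146.56]. Speed limits (degrees/s): [147.25, 147.25, 180, 180, 180, 180].

INTERFACE

Orientations are given as [roll, pitch, yaw] about the fixed x, y, z axes, in that order (R = Rz(yaw) Ry(pitch) Rx(roll)).
In Python, from workcell import env gives the robot as it stands.
- The arm moves only by the tool arm_command, never from a script. Its argument "motion" is a list of rows, each an object with "offset": the shift along the tool's x, y, z in m, a list of three; "spin": the turn about the tool's z in rad. In form: [{"offset": [tx, ty, tz], "spin": spin}, ...]. A call has 1 to 5 rows; each row shifts and turns the commanded pose from where the row before left it, along the tool's axes as they then stand; what a row does not reach is not made up. A row lasts 1/8 s, in which the tool goes at most 62.5 mm and 10.7 degrees, less where a joint would pass 70% of its speed; a pose out of reach is approached as far as the arm can. A call with a gripper value outside its range is refused whole. "jaw" is the finger opening in m, from 0 to 0.0912, set as the call begins (left out, the last holds). The fingers move at their own pace and stop on an object; "newtons" is the grip in N (left out, the last holds). Time passes only in rows, so rows that do not move let the fingers close. It gives the time, the measured TCP pose, the force, the opening and the grip force at its end, in the units of the state.
- env.state(): the state, without advancing time (a new reading comes with each control period).
- env.grab_frame(name): name is "side" or "top" or "wrist"; returns (picture, depth): 384x512x3 uint8, blue, green, red; 384x512 float32, mm along the optical axis (not along the pixel's ray), 0 where there is no reading.
- env.camera_model(name): a dict with "fx", "fy", "cx", "cy" (pixels), "eye" and "rotation" of the camera in the world; the wrist camera has in their place "hand_eye" (4x4, takes a point from camera to tool coordinates, whose origin is the TCP and whose axes are the flange's). Camera axes: x right, y down, z forward; pixel columns grow to the right and rows downward; lengths in mm; the calibration is good to about 2 mm. A picture is of the moment at which its call begins: read the wrist's pose just before it. camera_model takes no time and is no camera call.
- env.job_done(): hands the job in; it is judged then, once.
Trained networks look in the newest picture that a camera, given by its name, has taken for a name from the list of things; names that differ only in an ending like _2 or _b are one class to them, and where a whole thing is asked for, a point or a joint stands for the part that bears it (a point fixed in the world has none). Each returns a list of dicts, best first, with "score" (0 to 1); they miss things now and then, are a little off and sometimes report something else, mostly with a low value. They report only what shows in the picture. A call takes as long as a camera call.
- env.boxes_of(camera, target): "bbox" ([left, top, right, bottom] in pixels, round what is visible of it).
- env.pinpoint(camera, target): "location" ([column, row] in pixels: a listed point, or the origin of a listed thing).
The state is a dict: "time_s": time; "qpos": joint angles; "qvel": joint speeds; "effort": joint torques, N m; "ee_pos": TCP position; "ee_rot": TCP orientation; "force": force on the tool from outside, world axes, zero at the start; "torque": the same for the moment, N m; "gripper_width": finger opening in mm; "gripper_force": force on a finger pad.
Only numpy, scipy, OpenCV 4.12 (cv2) and the standard library are available. Lean on these libraries where they do the work, as an engineer would, in place of code of your own. Each camera call takes 0.05 s, during which the arm holds its last target. There are 200 camera calls.

TASK

Two handleless push-to-open cupboards stand on the stall table. Open the wider one to get at the stock: with the fingertips, press the free edge of its door inwards until the catch lets go and the spring pushes the door ajar, then reach into the gap and push the door wide open, about square to the cabinet, and take the hand away. Only push the door, never grip it; leave the narrow cupboard shut and everything else on and around the cupboards where it is.

Things in the scene. Friction and masses are not known exactly. Their poses are not given: they have to be found in the camera images.
- wide_cabinet: the wide cupboard, fixed, grey on a black plinth, 218 mm wide (y), 220 deep (x), 225 high; origin: centre of its underside, on the table. Its -x points out of its front, to the robot; +y is its hinge side. Plain white handleless door, 190 mm wide, 14 thick, 79 to 225 mm above the table, inset between the sides, flush with the front (110 mm from the origin); the top panel ends behind it.
- wide_door (a joint): wide door's opening angle, rad: 0 shut, flush; negative pressed in (stop about -0.045); open stop 1.75. It swings out to the robot. Pressing the free edge in by 5 to 8 mm (to -0.027 to -0.045; some 3 to 5 N, then a firm stop) frees the catch; once the fingers draw back the spring rod pushes it to about 0.48, where it stays. Then it moves freely with slight friction and stays where left; it does not relatch.
- wide_hinge (a point): point on the wide door's hinge line: at the front face, at the height of the door's top edge (225 mm); fixed to the cabinet, same axes as the cabinet
- wide_edge (a point): top corner of the wide door's free edge, on its outer face, 190 mm from the hinge line; moves with the door. Its axes are the door's: -x out of the outer face, +y along the door to the hinge. Rod and catch lie 115 to 150 mm above the table: fingers behind the upper 60 mm of the door clear them.
- narrow_cabinet: the narrow cupboard, fixed, grey on a black plinth, 148 mm wide (y), 220 deep (x), 225 high; origin: centre of its underside, on the table. Its -x points out of its front, to the robot; +y is its hinge side. Plain white handleless door, 120 mm wide, 14 thick, 79 to 225 mm above the table, inset between the sides, flush with the front (110 mm from the origin); the top panel ends behind it.
- narrow_door (a joint): opening angle of the narrow door, rad: 0 shut, same kind of catch and hinge side; must stay shut
- coin_tray: loose grey three-compartment coin tray, 100 x 160 x 30 mm, low on the table in front of the cabinets; origin at the centre of its underside; leave alone
- date_stamp: loose wooden hand stamp, 32 mm across, 46 mm tall, standing; origin at the centre of its underside; leave alone
- tape_roll: loose roll of parcel tape lying flat, 90 mm across, 25 mm high; origin at the centre of its underside; leave alone
- spray_bottle: loose clear bottle, 56 mm across, 170 mm tall, standing at the left; origin at the centre of its underside; leave alone
- gift_box: loose cardboard gift box, 90 x 70 x 100 mm tall, at the right; origin at the centre of its underside; leave alone
- calculator: loose black pocket calculator, 140 x 90 x 16 mm, lying flat; origin at the centre of its underside; leave alone
- card_pack: loose pack of cards, 60 x 90 x 30 mm, lying on the rear half of the wide cabinet's top, its near side about 125 mm or more behind the door's face; origin at the centre of its underside; leave alone

How it is judged:
By the outcome, as a careful person would: the job done as asked, in the order asked, and still so for the second after the job is handed in, with the robot touching nothing.
It also fails if it takes over 48 s, if anything falls off the work surface, if the arm or the gripper's body presses on something with over 40 N, if the wrist force passes 120 N, or if a joint passes its speed limit or range.

## Working session

There is one attempt and no reset: what is moved stays moved. The work goes in short steps, Python scripts to look and compute and a tool call to move; the robot and the scene stay as the last step left them, time stands still between calls to the robot, and variables do not carry over. Pictures are saved under pics/ and viewed, at most 10 in all, crops included, and the job is handed in when it is done.

Besides the shell and the picture viewer there is one more tool, called as a command line: name --argument value ..., lists and objects as JSON in quotes. arm_command: Moves the arm, as the interface text tells. Its arguments: {"type":"object","properties":{"motion":{"type":"array"},"jaw":{"type":"number"},"newtons":{"type":"number"}},"required":["motion"]}

```bash
mkdir -p pics; ls
cat > h.py <<'E'
import numpy as np,cv2
from workcell import env
from scipy.spatial.transform import Rotation as Ro
def cam(n):
    m=env.camera_model(n)
    if 'eye' in m: return m,np.array(m['rotation']).reshape(3,3),np.array(m['eye'])
    s=env.state();R=Ro.from_euler('xyz',s['ee_rot'],degrees=True).as_matrix();H=np.array(m['hand_eye'])
    return m,R@H[:3,:3],R@H[:3,3]+s['ee_pos']
def pt(c,u,v,d=None,depth=None):
    m,R,e=c
    if depth is not None:
        w=depth[int(v)-1:int(v)+2,int(u)-1:int(u)+2];d=np.median(w[w>0]) if (w>0).any() else 0
    return R@(np.array([(u-m['cx'])/m['fx'],(v-m['cy'])/m['fy'],1])*d)+e
def onz(c,u,v,z):
    m,R,e=c;r=R@np.array([(u-m['cx'])/m['fx'],(v-m['cy'])/m['fy'],1]);return e+r*(z-e[2])/r[2]
E
python3 - <<'E'
from h import *
print(env.state())
for n in ('side','top'):
    c=cam(n);print(n,c[2],c[1][:,2])
    im,d=env.grab_frame(n);cv2.imwrite(f'pics/{n}1.png',im);np.save(f'{n}d.npy',d)
    for t in ('wide_hinge','wide_edge'):
        print(n,t,[(p['score'],np.round(p['location']),onz(c,*p['location'],225).round(1)) for p in env.pinpoint(n,t)[:2]])
    for t in ('wide_cabinet','narrow_cabinet','card_pack','coin_tray','date_stamp','tape_roll','spray_bottle','gift_box','calculator'):
        print(n,t,[(round(p['score'],2),np.round(p['bbox'])) for p in env.boxes_of(n,t)[:1]],[onz(c,*p['location'],0).round() for p in env.pinpoint(n,t)[:1]])
E
```

```text
pics
{'time_s': 0.0, 'qpos': array([-6.46285373e+01,  1.83519710e+01,  8.97048656e+01,  8.95982527e-04,
        7.20434739e+01, -1.14578788e+00]), 'qvel': array([-0.06608543,  0.03680594,  0.02863014,  0.05410667, -0.071747  ,
        0.0753196 ]), 'effort': array([-1.35263740e-04, -4.12468028e+01, -2.31970382e+01,  7.27770827e-02,
        4.58117318e-02, -1.47567948e-04]), 'ee_pos': array([ 256.52502536, -514.08571703,  227.12738537]), 'ee_rot': array([-1.79899727e+02, -2.85753543e-03,  2.65169711e+01]), 'force': array([-0.51588869, -0.01016608, -0.20190026]), 'torque': array([-0.0161223 , -0.02656426, -0.04083963]), 'gripper_force': 0.0, 'gripper_width': 91.3887527347731}Traceback (most recent call last):
  File "<stdin>", line 4, in <module>
  File "h.py", line 6, in cam
    if 'eye' in m: return m,np.array(m['rotation']).reshape(3,3),np.array(m['eye'])
                            ~~~~~~~~~~~~~~~~~~~~~~~~~~~~~~~^^^^^
ValueError: cannot reshape array of size 3 into shape (3,3)
```

```bash
sed -i "s/np.array(m\['rotation'\]).reshape(3,3)/Ro.from_euler('xyz',m['rotation'],degrees=True).as_matrix()/" h.py
python3 - <<'E'
from h import *
for n in ('side','top'):
    c=cam(n);print(n,c[0],c[1][:,2])
    im,d=env.grab_frame(n);cv2.imwrite(f'pics/{n}1.png',im);np.save(f'{n}d.npy',d)
    print('center',pt(c,256,300,depth=d))
    for t in ('wide_hinge','wide_edge'):
        print(n,t,[(p['score'],np.round(p['location']),onz(c,*p['location'],225).round(1)) for p in env.pinpoint(n,t)[:2]])
    for t in ('wide_cabinet','narrow_cabinet','card_pack','coin_tray','date_stamp','tape_roll','spray_bottle','gift_box','calculator'):
        print(n,t,[(round(p['score'],2),np.round(p['bbox'])) for p in env.boxes_of(n,t)[:1]],[onz(c,*p['location'],0).round() for p in env.pinpoint(n,t)[:1]])
E
```

```text
side {'fx': 484.9257811168743, 'fy': 484.9257811168743, 'cx': 256.33050890553955, 'cy': 195.89650217907212, 'eye': array([ 341.21816428, 1234.59261341, 1040.72818322]), 'rotation': array([-1.26131211e+02,  3.01158391e-02, -1.72282880e+02])} [ 0.10876274 -0.80031223 -0.58963632]
center [4.67416385e+02 3.14302145e+02 7.29429202e-02]
side wide_hinge [(0.84, array([223., 214.]), array([568.7, 223.6, 225. ]))]
side wide_edge [(0.74, array([239., 179.]), array([556.1,  47.8, 225. ]))]
side wide_cabinet [(0.94, array([147., 165., 242., 277.]))] [array([670., 123.,   0.])]
side narrow_cabinet [(0.74, array([180., 135., 255., 210.]))] []
side card_pack [(0.69, array([163., 169., 190., 195.]))] [array([ 831., -182.,    0.])]
side coin_tray [(0.91, array([263., 210., 309., 256.]))] [array([409.,  29.,   0.])]
side date_stamp [] [array([391., 217.,   0.])]
side tape_roll [(0.73, array([274., 176., 296., 190.]))] [array([ 440., -252.,    0.])]
side spray_bottle [(0.65, array([197., 285., 223., 339.]))] [array([570., 444.,   0.])]
side gift_box [(0.57, array([250., 122., 274., 154.]))] [array([ 55
[... 645 characters left out ...]
, 121.,   0.])]
top narrow_cabinet [(0.7, array([279.,  98., 347., 192.]))] [array([391., 223.,   0.])]
top card_pack [(0.66, array([207.,  97., 238., 124.]))] [array([812., 129.,   0.])]
top coin_tray [(0.62, array([218., 210., 277., 252.]))] [array([413.,  38.,   0.])]
top date_stamp [(0.43, array([184., 234., 193., 244.]))] [array([389., 228.,   0.])]
top tape_roll [(0.8, array([326., 213., 356., 237.]))] [array([ 439., -250.,    0.])]
top spray_bottle [(0.96, array([100., 161., 133., 189.]))] [array([575., 452.,   0.])]
top gift_box [(0.79, array([403., 165., 442., 206.]))] [array([ 576., -497.,    0.])]
top calculator [(0.76, array([120., 252., 157., 300.]))] [array([264., 381.,   0.])]
```

View pics/top1.png

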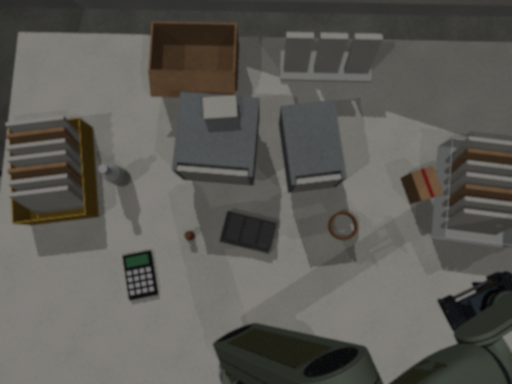

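View pics/side1.png

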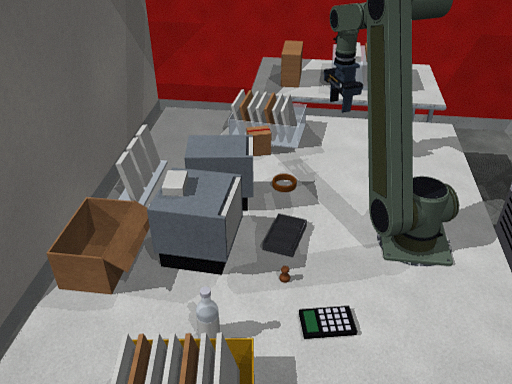

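The top view shows the wide cabinet at about (217,138) px, and its door edge runs along row ~172 from (178,168) to (252,180). The narrow cabinet is at (312,145), with the tray in front at (248,230) and the stamp at (189,235). The side view shows the same layout, with the bottle clear of the door's swing. I'll refine the cabinet pose from the depth data.

```bash
cat > fit.py <<'E'
from h import *
for n in ('top','side'):
    m,R,e=cam(n);d=np.load(f'{n}d.npy').astype(float)
    v,u=np.mgrid[:384,:512]
    P=np.stack([(u-m['cx'])/m['fx']*d,(v-m['cy'])/m['fy']*d,d],-1)@R.T+e
    ok=(d>0)&(P[...,2]>218)&(P[...,2]<232)&(P[...,0]>500)&(P[...,0]<850)
    for nm,lo,hi in(('wide',-5,300),('narrow',-220,-8)):
        q=P[ok&(P[...,1]>lo)&(P[...,1]<hi)];r=cv2.minAreaRect(q[:,:2].astype(np.float32))
        print(n,nm,len(q),np.median(q[:,2]).round(1),[np.round(x,1) for x in r],cv2.boxPoints(r).round(0).tolist())
    if n=='side':  # door front
        f=(d>0)&(P[...,2]>90)&(P[...,2]<215)&(P[...,0]>530)&(P[...,0]<600)&(P[...,1]>20)&(P[...,1]<230)
        q=P[f];print(len(q),np.polyfit(q[:,1],q[:,0],1) if len(q)>9 else '')
E
python3 fit.py
```

```text
top wide 5322 224.2 [array([669.2, 126.7]), array([219.2, 221.7]), np.float64(86.9)] [[553.0, 23.0], [774.0, 11.0], [786.0, 230.0], [564.0, 242.0]]
top narrow 4222 224.3 [array([ 653.1, -137.6]), array([220.7, 148.7]), np.float64(8.5)] [[533.0, -81.0], [555.0, -228.0], [773.0, -195.0], [751.0, -48.0]]
side wide 2945 226.3 [array([667.4, 126.6]), array([231.3, 222.3]), np.float64(86.6)] [[550.0, 18.0], [771.0, 5.0], [785.0, 236.0], [563.0, 249.0]]
side narrow 1565 226.8 [array([ 652. , -134.4]), array([219.1, 156.4]), np.float64(8.3)] [[532.0, -73.0], [555.0, -228.0], [772.0, -196.0], [749.0, -41.0]]
626 [-9.88977443e-03  5.61115709e+02]
```

arm_command --motion '[{"offset":[0,0,-0.03],"spin":0.18},{"offset":[0.02,-0.055,-0.02],"spin":0.18},{"offset":[0.02,-0.055,0],"spin":0.18},{"offset":[0.02,-0.055,0],"spin":0.0},{"offset":[0,-0.06,0],"spin":0}]' --jaw 0.0 --newtons 10

```text
time_s: 2.72
ee_pos: [304.5, -284.8, 278.1]
ee_rot: [180.0, -0.1, -4.4]
force: [0.5, -0.4, 0.3]
gripper_width: 44.1
gripper_force: 0.0
```

arm_command --motion '[{"offset":[0.03,-0.054,0.0],"spin":0},{"offset":[0.03,-0.054,0],"spin":0},{"offset":[0.03,-0.054,0],"spin":0},{"offset":[0.03,-0.054,0.02],"spin":0},{"offset":[0.02,-0.054,0.02],"spin":0}]'

```text
time_s: 3.35
ee_pos: [464.2, -28.0, 238.7]
ee_rot: [180.0, -0.1, -4.4]
force: [-0.8, -0.7, 0.1]
gripper_width: 0.6
gripper_force: 0.0
```

arm_command --motion '[{"offset":[0.015,-0.05,0.02],"spin":0},{"offset":[0.01,-0.03,0.013],"spin":0},{"offset":[0,0,0],"spin":0}]'

```text
time_s: 3.72
ee_pos: [493.8, 49.6, 204.5]
ee_rot: [180.0, 0.1, -4.2]
force: [-0.3, 0.2, -0.3]
gripper_width: 0.6
gripper_force: 0.0
```

Run:
```python
from h import *
s=env.state();print(s['ee_pos'],s['gripper_width'])
for n in('wrist','side'):
    c=cam(n);im,d=env.grab_frame(n);cv2.imwrite(f'pics/{n}2.png',im);np.save(n+'d.npy',d)
    for t in ('wide_hinge','wide_edge'):
        print(n,t,[(p['score'],np.round(p['location']),onz(c,*p['location'],225).round(1)) for p in env.pinpoint(n,t)[:2]])
```

```text
[493.76118164  49.63806971 204.54519154] 0.5893888677082784
wrist wide_hinge []
wrist wide_edge [(0.7, array([272., 128.]), array([553.9,  39.5, 225. ]))]
side wide_hinge [(0.96, array([225., 212.]), array([566.5, 213.6, 225. ]))]
side wide_edge [(0.97, array([238., 180.]), array([557.1,  52.8, 225. ]))]
```

View pics/wrist2.png

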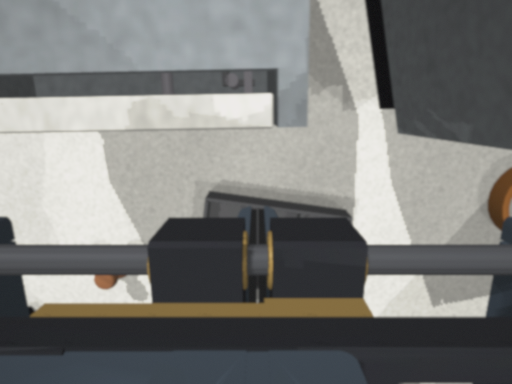

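The wrist view shows the door's top corner at (272,126) px, with the grey side panel to its right at columns 278–307. The fingers sit at column 258. I'll check the finger shape from depth before pressing.

Run:
```python
from h import *
m=env.camera_model('wrist');H=np.array(m['hand_eye']);d=np.load('wristd.npy')
for v,u in [(225,240),(225,250),(225,258),(215,258),(230,200),(230,320),(222,165),(222,350),(270,160),(270,200),(260,60),(290,200),(310,200),(330,200)]:
    z=d[v,u];p=H[:3,:3]@(np.array([(u-m['cx'])/m['fx'],(v-m['cy'])/m['fy'],1])*z)+H[:3,3];print(v,u,p.round(1))
```

```text
225 240 [ 38.2  -5.1 -76.7]
225 250 [ 15.2  -4.  -11.4]
225 258 [-60.1   0.3 201.5]
215 258 [-47.3   0.3 199.8]
230 200 [ 38.5 -14.8 -81.2]
230 320 [ 38.1  15.2 -79.9]
222 165 [ 38.3 -25.3 -74.5]
222 350 [ 38.1  24.4 -73.8]
270 160 [ 31.2 -23.2 -88. ]
270 200 [ 31.3 -13.9 -88.3]
260 60 [ 31.  -49.9 -82.3]
290 200 [ 25.8 -14.2 -87.6]
310 200 [ 24.3 -13.3 -93.4]
330 200 [  25.3  -11.9 -101.6]
```

arm_command --motion '[{"offset":[0.02,-0.01,0.005],"spin":-0.02},{"offset":[0.018,0,0.005],"spin":0},{"offset":[0.005,0,0.0],"spin":0},{"offset":[0.0,0,0.0],"spin":0}]'

```text
time_s: 4.53
ee_pos: [537.4, 55.1, 194.9]
ee_rot: [180.0, 0.1, -3.3]
force: [-1.6, 0.6, 0.3]
gripper_width: 0.3
gripper_force: 0.1
```

arm_command --motion '[{"offset":[0.002,0,0],"spin":0},{"offset":[0.002,0,0],"spin":0},{"offset":[0.001,0,0],"spin":0},{"offset":[0.0,0,0],"spin":0}]'

```text
time_s: 5.03
ee_pos: [542.2, 54.8, 195.5]
ee_rot: [180.0, 0.0, -3.3]
force: [-2.0, -0.7, -1.9]
gripper_width: 0.4
gripper_force: 1.7
```

arm_command --motion '[{"offset":[0.001,0,0],"spin":0},{"offset":[0.001,0,0],"spin":0},{"offset":[0.0,0,0],"spin":0}]'

```text
time_s: 5.4
ee_pos: [544.7, 54.7, 195.7]
ee_rot: [180.0, -0.0, -3.3]
force: [-3.4, 0.9, -3.3]
gripper_width: 0.5
gripper_force: 1.7
```

arm_command --motion '[{"offset":[0.001,0,0],"spin":0},{"offset":[0.0,0,0],"spin":0}]'

```text
time_s: 5.65
ee_pos: [545.2, 54.7, 195.7]
ee_rot: [180.0, 0.0, -3.3]
force: [-5.1, -0.3, -2.4]
gripper_width: 0.5
gripper_force: 2.5
```

arm_command --motion '[{"offset":[0.001,0,0],"spin":0},{"offset":[0.0,0,0],"spin":0}]'

```text
time_s: 5.9
ee_pos: [545.2, 54.7, 195.7]
ee_rot: [180.0, 0.2, -3.3]
force: [-6.9, 1.1, -0.2]
gripper_width: 0.5
gripper_force: 3.8
```

arm_command --motion '[{"offset":[-0.015,0,0],"spin":0},{"offset":[-0.03,0.0,0],"spin":0},{"offset":[-0.04,0.0,0],"spin":0},{"offset":[-0.045,0,0],"spin":0},{"offset":[-0.02,0,0],"spin":0}]'

```text
time_s: 6.52
ee_pos: [395.9, 63.3, 196.6]
ee_rot: [-180.0, -0.2, -3.3]
force: [0.5, 0.1, 0.0]
gripper_width: 0.5
gripper_force: 0.0
```

arm_command --motion '[{"offset":[0,0,0],"spin":0},{"offset":[0,0,0],"spin":0},{"offset":[0,0,0],"spin":0},{"offset":[0,0,0],"spin":0}]'

```text
time_s: 7.02
ee_pos: [397.6, 63.2, 195.5]
ee_rot: [180.0, -0.0, -3.3]
force: [0.1, -0.9, 0.3]
gripper_width: 0.5
gripper_force: 0.0
```

Run:
```python
from h import *
s=env.state();print(s['ee_pos'],s['gripper_width'])
for n in('wrist','top','side'):
    c=cam(n);im,d=env.grab_frame(n);cv2.imwrite(f'pics/{n}3.png',im)
    for t in ('wide_hinge','wide_edge'):
        print(n,t,[(p['score'],np.round(p['location']),onz(c,*p['location'],225).round(1)) for p in env.pinpoint(n,t)[:2]])
a=cv2.imread('pics/wrist3.png');b=cv2.imread('pics/side3.png')
cv2.imwrite('pics/c3.png',np.hstack([cv2.resize(a,(400,300)),cv2.resize(b,(400,300))]))
```

```text
[397.5896911   63.18757975 195.48771809] 0.4681024269098391
wrist wide_hinge []
wrist wide_edge [(0.63, array([240., 105.]), array([467.5,  66.5, 225. ])), (0.26, array([114., 184.]), array([440. , 119.2, 225. ]))]
top wide_hinge [(0.85, array([177., 167.]), array([573.1, 226.2, 225. ])), (0.2, array([137., 275.]), array([285.6, 313.7, 225. ]))]
top wide_edge [(0.83, array([234., 207.]), array([471.3,  69. , 225. ]))]
side wide_hinge [(0.64, array([227., 212.]), array([561.3, 213.3, 225. ]))]
side wide_edge [(0.96, array([269., 186.]), array([461.3,  72.1, 225. ]))]
```

View pics/c3.png

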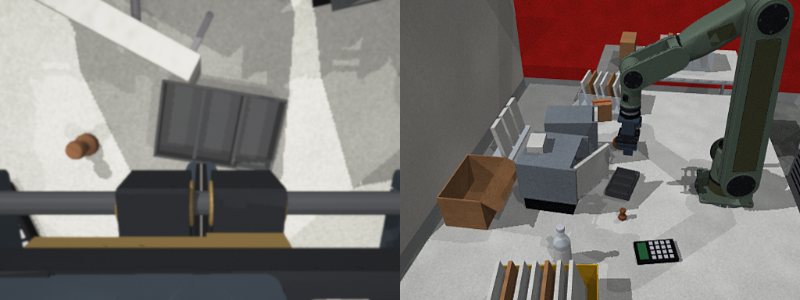

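The door is ajar. Its free corner is at wrist px (240,105), which puts it at about (467,66) mm and matches 0.48 rad. Everything else is undisturbed. Next I go around the free edge and into the gap.

arm_command --motion '[{"offset":[0.02,0.03,0.002],"spin":0},{"offset":[0.026,0.025,0.0],"spin":0},{"offset":[0.03,0,0],"spin":0},{"offset":[0.03,-0.006,0],"spin":0},{"offset":[0,0,0],"spin":0}]'

```text
time_s: 8.1
ee_pos: [501.3, 8.2, 193.4]
ee_rot: [-180.0, -0.0, -3.3]
force: [-0.6, -0.4, -0.9]
gripper_width: 0.1
gripper_force: 0.0
```

arm_command --motion '[{"offset":[0.009,-0.022,0],"spin":0},{"offset":[0.009,-0.022,0],"spin":0},{"offset":[0,-0.005,0],"spin":0},{"offset":[0,0,0],"spin":0}]'

```text
time_s: 8.6
ee_pos: [519.5, 56.0, 193.6]
ee_rot: [180.0, 0.1, -3.2]
force: [-0.1, -1.2, -0.6]
gripper_width: 0.9
gripper_force: 0.0
```

arm_command --motion '[{"offset":[-0.009,-0.009,0],"spin":0},{"offset":[-0.009,-0.009,0],"spin":0},{"offset":[-0.0145,-0.0075,0],"spin":0},{"offset":[-0.0145,-0.0075,0],"spin":0},{"offset":[-0.0145,-0.0075,0],"spin":0}]'

```text
time_s: 9.22
ee_pos: [460.4, 100.7, 193.8]
ee_rot: [-180.0, -0.0, -3.3]
force: [1.5, 0.1, -0.7]
gripper_width: 0.7
gripper_force: 0.4
```

arm_command --motion '[{"offset":[-0.012,-0.012,0],"spin":0},{"offset":[-0.012,-0.012,0],"spin":0},{"offset":[-0.011,-0.012,0],"spin":0},{"offset":[-0.006,-0.012,0],"spin":0},{"offset":[-0.006,-0.012,0],"spin":0}]'

```text
time_s: 9.85
ee_pos: [417.5, 163.5, 193.6]
ee_rot: [180.0, 0.0, -3.3]
force: [1.2, -1.4, 0.1]
gripper_width: 0.4
gripper_force: 0.4
```

arm_command --motion '[{"offset":[-0.006,-0.01,0],"spin":0},{"offset":[-0.006,-0.01,0],"spin":0},{"offset":[-0.004,-0.01,0],"spin":0},{"offset":[-0.002,-0.007,0],"spin":0},{"offset":[0,-0.004,0],"spin":0}]'

```text
time_s: 10.48
ee_pos: [402.1, 205.0, 193.6]
ee_rot: [180.0, 0.0, -3.3]
force: [0.2, -1.0, 0.2]
gripper_width: 0.7
gripper_force: 0.2
```

```bash
cat > chk.py <<'E'
from h import *
import sys
s=env.state();print(s['ee_pos'],s['force'],s['time_s'])
for n in('wrist','top','side'):
    c=cam(n);im,d=env.grab_frame(n);cv2.imwrite(f'pics/{n}{sys.argv[1]}.png',im)
    for t in ('wide_edge',):
        for p in env.pinpoint(n,t)[:1]:
            q=onz(c,*p['location'],225);v=q[:2]-[564.4,227.5];print(n,p['score'],q.round(),'angle',np.arctan2(-v[0],-v[1])-.054,np.hypot(*v))
a=cv2.imread(f'pics/top{sys.argv[1]}.png');b=cv2.imread(f'pics/side{sys.argv[1]}.png')
cv2.imwrite(f'pics/c{sys.argv[1]}.png',np.hstack([cv2.resize(a,(400,300)),cv2.resize(b,(400,300))]))
E
python3 chk.py 4
```

```text
[402.09309499 205.02595681 193.5832639 ] [ 0.21984211 -1.01606611  0.21350488] 10.475
side 0.96 [379. 232. 225.] angle 1.5421952027716073 185.21262924488758
```

arm_command --motion '[{"offset":[0,0.01,0],"spin":0},{"offset":[0,0.03,0],"spin":0},{"offset":[0,0.05,0],"spin":0},{"offset":[-0.01,0.05,-0.03],"spin":0},{"offset":[-0.01,0.05,-0.05],"spin":0}]'

```text
time_s: 11.4
ee_pos: [371.4, 20.2, 267.4]
ee_rot: [180.0, 0.2, -3.3]
force: [1.3, -0.7, -0.4]
gripper_width: 0.6
gripper_force: 0.0
```

arm_command --motion '[{"offset":[-0.01,0.05,-0.04],"spin":0},{"offset":[-0.01,0.05,0],"spin":0},{"offset":[0,0.05,0],"spin":0},{"offset":[0,0,0],"spin":0},{"offset":[0,0,0],"spin":0}]'

```text
time_s: 12.02
ee_pos: [344.6, -124.5, 305.9]
ee_rot: [-180.0, 0.0, -3.3]
force: [0.6, -0.3, 0.6]
gripper_width: 0.8
gripper_force: 0.0
```

```bash
python3 chk.py 5
```

```text
[ 344.59170225 -124.47448781  305.87931178] [ 0.56356593 -0.25514657  0.6161409 ] 12.025
top 0.83 [377. 233. 225.] angle 1.548232389764374 187.05298167465992
side 0.72 [377. 234. 225.] angle 1.5512849016137786 187.78343456369288
```

View pics/c5.png

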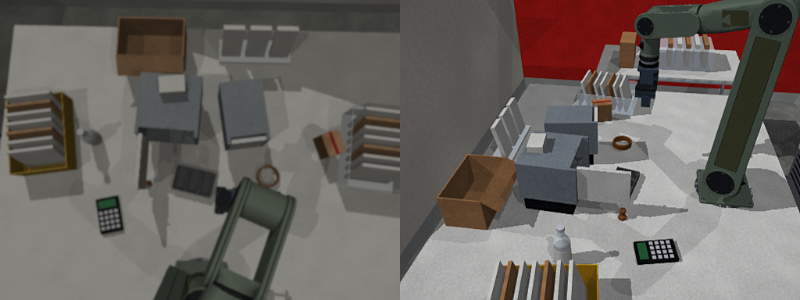

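The wide door stands about square to its cabinet, at roughly 1.55 rad (top px (143,160), side px (600,187)). The narrow cupboard is still shut, everything else is where it was, and the hand is clear.

```bash
python3 -c "
from workcell import env
print(env.job_done())"
```

```text
the job is handed in; nothing more can be done
None
```

The wide cupboard is open at about 89° after pressing its door to release the catch and pushing it wide; the narrow one is still shut, the other items look unmoved, the hand is clear, and I handed the job in at about 12 s (no verdict was returned).

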